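Break the seal of the hearing-aid drying box and hold it ajar

ROBOT

A 6-joint arm with a two-finger parallel gripper is mounted at the origin on a cart in front of the work surface, level with it; the furniture and walls round the work are solid. World frame = base frame: x ahead of the robot, y to its left, z up, the work surface at z = 0. Lengths are in mm, angles in rad, forces in N, time in s.
With the tool pointing down it reaches from about 375 to 900 mm from the base axis. Payload 3.1 kg.
Tool frame: the origin (TCP) lies midway between the tips of the shut fingers; the grasp point (between the pads) lies 19 mm behind it; z points along the fingers, y is the line along which they close (so a half turn about z gives the same grasp; the last joint's range is limited). The gripper opens to 87 mm and grips with 3 to 60 N. Pads are 19 mm wide; open, the fingers measure 117 mm over their backs; the gripper's body (75 mm by 190 mm) begins 51 mm behind the grasp point.
Start: joints at [1.065, 0.527, 1.433, -0, 1.181, -0.178], TCP at [200.593, 591.912, 222.548] pointing down, gripper open.
Joint ranges: [-3.08, 3.08], [-0.75, 2.2], [0.22, 2.44], [-1.43, 4.57], [0, 2.65], [-2.85, 2.85]. Speed limits (rad/s): [2.79, 2.79, 3.14, 3.14, 3.14, 3.14].

INTERFACE

Orientations are given as a unit quaternion [w, x, y, z].
In Python, from cell import robot, ticket, get_image gives the robot as it stands (robot), with the cameras as plain functions and the job (ticket).
- The arm moves only by the tool jog_arm, called after "Call:" in YAML: its name, and indented under it one key for each argument. Schema: {"type":"object","properties":{"steps":{"type":"array","items":{"type":"number"},"minItems":6,"maxItems":120},"finger_gap":{"type":"number"},"only":{"type":"string"},"quiet":{"type":"boolean"},"lines":{"type":"string"}},"required":["steps"],"additionalProperties":false}. steps is one flat list of numbers that holds 1 to 20 rows one after another, with no inner brackets; each row has 6 numbers: dx, dy, dz in normalised numbers (1 is 750 mm), then a rotation vector rx, ry, rz in shares of pi rad (1.0 is pi rad); each row shifts and turns the commanded pose from where the row before left it, along the tool's axes as they then stand; what a row does not reach is not made up. A row lasts 1/12 s, in which the tool goes at most 41.7 mm and 0.125 rad, less where a joint would pass 70% of its speed; a pose out of reach is approached as far as the arm can. finger_gap is the finger opening in mm, set as the call begins (left out keeps the last). The fingers move at their own pace and stop on an object; the grip force is fixed at half the most. Time passes only in rows, so rows that do not move let the fingers close. The tool returns the time, the measured TCP pose, the force, the opening and the grip force at its end. only (a regular expression) keeps the lines of the reply that match it, lines (a string "A,B") keeps lines A to B, and quiet returns only ok. No shift or turn number may pass 1 either way. Input that does not fit is refused with a message, and nothing moves.
- robot.state(): the state, without advancing time (a new reading comes with each control period).
- get_image(name): name is "scene" or "top" or "wrist"; returns a dict with "color" (420x560x3 uint8, red, green, blue), "vfov" (degrees; the focal length in pixels is half the picture's height over the tangent of half this angle, whatever the lens; pixels are square), "cx", "cy" (the principal point, pixels), "camera_from_world" (4x4, takes a point from world to camera coordinates); the wrist camera has in their place "T_tool_cam" (4x4, takes a point from camera to tool coordinates, whose origin is the TCP and whose axes are the flange's). Camera axes: x right, y down, z forward; pixel columns grow to the right and rows downward; lengths in mm; the calibration is good to about 2 mm. A picture is of the moment at which its call begins: read the wrist's pose just before it. There is no depth.
- ticket.finish_job(): hands the job in; it is judged then, once.
The state is a dict: "clock": time; "qpos": joint angles; "qvel": joint speeds; "joint_efforts": joint torques, N m; "tool_pos": TCP position; "tool_rot": TCP orientation; "ft_force": force on the tool from outside, world axes, zero at the start; "wrist_torque": the same for the moment, N m; "width": finger opening in mm; "finger_force": force on a finger pad.
Only numpy, scipy, OpenCV 4.12 (cv2) and the standard library are available. Lean on these libraries where they do the work, as an engineer would, in place of code of your own. Each camera call takes 0.05 s, during which the arm holds its last target. There are 200 camera calls.

TASK

Let the hearing-aid drying box on the desk breathe: push the round release plunger on its deck fully down and let it spring back up, then take the lid by its pull tab, break it free of its sticky seal and hold its front edge about 25 mm open. Do not let the lid fly open when the seal gives way (never more than 50 mm), and leave the ear tip jar, otoscope and correction tape beside the box where they are. The program finishes while the gripper is still holding the lid ajar and still.

Things in the scene. Friction and masses are not known exactly. Their poses are not given: they have to be found in the camera images.
- drybox: White drying box for hearing aids, fixed to the desk, 130 (x) x 170 (y) x 82 mm high. Origin: centre of its underside; x to its rear (hinge), y to its left, z up; its front (-x) roughly faces the robot. A lid with a clear window covers y = -85 to +30 mm (top at z = 81 mm). The rest (y = +32 to +85 mm) is a fixed grey deck, top at z = 78 mm, with the plunger and flat vent slits.
- plunger (a joint): Travel of the release plunger in m: 0 up, 0.010 fully down (its stop). Moves along the box's -z, sprung: 2.5 N at first, about 9 N at the bottom; springs back when let go. It trips a latch inside: until pushed fully down once, the lid is locked; afterwards the latch stays off and only the seal holds the lid.
- plunger_top (a point): Centre of the flat top of the plunger, a black round button 20 mm across in a 38 mm black collar, 19.5 mm above the deck (z = 97.5 mm in the box's frame when up), at x = -15, y = +60 mm in the box's frame. Moves with it.
- lid (a joint): Opening angle in rad: 0 shut, up to 0.9. Hinged along the box's y axis at the rear. The sticky seal grips the front: lifting at the tab takes about 15 N at first, falling off until the seal lets go at 0.07 rad; then only the lid's weight (0.3 kg, 2 N at the tab) and slight drag remain; it falls shut if let go. The front edge is 129 mm from the hinge: 25 mm open is 0.19 rad.
- lid_tab (a point): Grip point on the pull tab: grey ribbed upright block on the lid near its front edge, 20 mm along x, 16 mm along y (pinch it across y from above), 34 mm tall, top at z = 116 mm when shut. The point is on its centre line, 12 mm below the top: x = -52, y = -28, z = 104 mm in the box's frame when shut; moves with the lid, 114 mm in front of the hinge and 30 mm above it.
- lid_front_edge (a point): Middle of the underside of the lid's front edge; z = 73 mm in the box's frame when shut. Its rise is the opening.
- lid_hinge (a point): Point on the hinge line at the rear of the box, behind the tab: x = 62, y = -27.8, z = 74 mm in the box's frame. The line runs along the box's y axis.
- foam_tip_jar: Bystander: small clear jar of foam ear tips with a white lid, 49 mm across, 57 mm tall; origin at the centre of its underside.
- ear_otoscope: Bystander: otoscope lying on the desk, light handle and black head, 138 x 67 x 28 mm; origin at the centre of its underside.
- tape_roller: Bystander: correction tape dispenser, 82 x 34 x 15 mm; origin at the centre of its underside.

How it is judged:
By the outcome, as a careful person would: the job done as asked, in the order asked, and still so for the second after the job is handed in, while the arm keeps its last pose, push and grip.
It also fails if it takes over 43 s, if anything falls off the work surface, if the arm or the gripper's body presses on something with over 40 N, if the wrist force passes 120 N, or if a joint passes its speed limit or range.

## Working session

There is one attempt and no reset: what is moved stays moved. The work goes in short steps, Python scripts to look and compute and a tool call to move; the robot and the scene stay as the last step left them, time stands still between calls to the robot, and variables do not carry over. Pictures are saved under pics/ and viewed, at most 10 in all, crops included, and the job is handed in when it is done.

```bash
ls; mkdir -p pics
```

Run:
```python
from cell import robot, ticket, get_image
import cv2,numpy as np
s=robot.state();print(s)
for n in("top","scene"):
    d=get_image(n);cv2.imwrite(f"pics/{n}0.png",d["color"][:,:,::-1]);print(n,d["vfov"],d["cx"],d["cy"],np.round(d["camera_from_world"],4).tolist())
```

```text
cell.py
pics
{'clock': 0.0, 'qpos': array([ 1.06548323e+00,  5.28453915e-01,  1.43391475e+00,  2.59633757e-05,
        1.18137003e+00, -1.78478295e-01]), 'qvel': array([ 6.16345404e-04, -5.67828978e-04, -1.68452510e-03,  9.67845777e-04,
       -9.26590238e-05,  4.48514493e-05]), 'joint_efforts': array([-1.00529174e-03, -4.40037847e+01, -1.76592064e+01,  6.31769956e-02,
        5.82509895e-02, -1.90761830e-04]), 'tool_pos': array([200.24705419, 591.28090412, 221.57519258]), 'tool_rot': array([-3.71064361e-04,  1.62695803e-01,  9.86675694e-01, -1.00688800e-03]), 'ft_force': array([ 0.43484644, -0.12499577,  0.31706414]), 'wrist_torque': array([-0.04036462,  0.02085583, -0.01652517]), 'finger_force': 0.0, 'width': 87.14187495840511}
top 42.15790745641572 273.7874305409433 203.82562860595266 [[-0.0116, -0.9998, 0.0186, -401.1515], [-0.982, 0.0079, -0.1886, 527.5421], [0.1884, -0.0204, -0.9819, 851.0683], [0.0, 0.0, 0.0, 1.0]]
scene 44.17058567538707 282.5550074442854 210.2508708154775 [[0.6188, -0.7855, -0.0091, -659.9794], [-0.4804, -0.3692, -0.7956, 180.3831], [0.6215, 0.4967, -0.6058, 773.8898], [0.0, 0.0, 0.0, 1.0]]
```

View pics/top0.png

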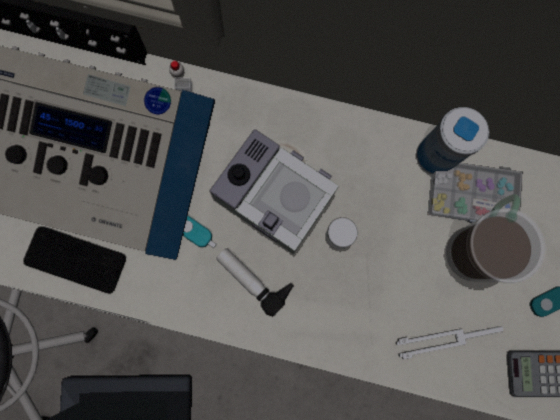

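View pics/scene0.png

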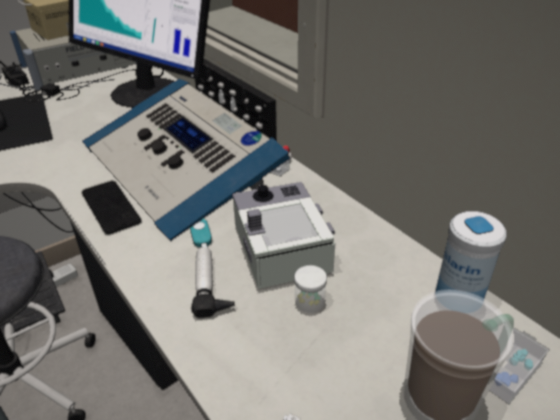

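The top view shows the box at about (275,190), with the plunger near (239,174), the tab near (271,220), the jar at (342,233), the otoscope at (255,285) and the tape at (195,230). The scene view shows the tab near (255,220) and the plunger near (263,192).

Create h.py:
```python
import cv2,numpy as np
from cell import robot, ticket, get_image
def K(d):
    f=d["color"].shape[0]/2/np.tan(np.radians(d["vfov"])/2);return f,d["cx"],d["cy"]
def cam_world(d,s=None):
    if "camera_from_world" in d: return np.linalg.inv(d["camera_from_world"])
    from scipy.spatial.transform import Rotation as R
    T=np.eye(4);w,x,y,z=s["tool_rot"];T[:3,:3]=R.from_quat([x,y,z,w]).as_matrix();T[:3,3]=s["tool_pos"];return T@d["T_tool_cam"]
def ray(d,uv,s=None):
    f,cx,cy=K(d);M=cam_world(d,s);v=M[:3,:3]@np.array([(uv[0]-cx)/f,(uv[1]-cy)/f,1]);return M[:3,3],v/np.linalg.norm(v)
def plane(d,uv,z,s=None):
    o,v=ray(d,uv,s);return o+v*(z-o[2])/v[2]
def tri(rs):
    A=sum(np.eye(3)-np.outer(v,v) for o,v in rs);b=sum((np.eye(3)-np.outer(v,v))@o for o,v in rs);return np.linalg.solve(A,b)
```

Run:
```python
from h import *
t=get_image("top");s=get_image("scene")
for n,uv,z in(("plunger",(239,174),97.5),("tab",(271,220),116),("jar",(342,233),57),("oto",(255,285),15),("tape",(197,231),10),("audio right-near",(176,258),40),("audio right-far",(213,97),60)):print(n,plane(t,uv,z).round(1))
print(cam_world(t)[:3,3],cam_world(s)[:3,3])
a=cv2.resize(t["color"][120:260,200:345],None,fx=4,fy=4,interpolation=cv2.INTER_CUBIC)[:,:,::-1]
b=cv2.resize(s["color"][170:290,230:335],None,fx=2,fy=2,interpolation=cv2.INTER_CUBIC)[:,:,::-1]
c=np.zeros((560,580+210,3),np.uint8);c[:560,:580]=a;c[:240,580:]=b
cv2.imwrite("pics/crop.png",np.clip(c*1.5,0,255).astype(np.uint8))
```

```text
plunger [ 564.1 -350.5   97.5]
tab [ 486.4 -400.5  116. ]
jar [ 473.3 -517.7   57. ]
oto [ 392.1 -373.9   15. ]
tape [ 485.4 -274.4   10. ]
audio right-near [ 436.5 -244.2   40. ]
audio right-far [ 709.3 -304.4   60. ]
[ 353.09140243 -387.84284516  942.57346405] [  14.0479639  -836.21187901  606.27444507]
```

View pics/crop.png

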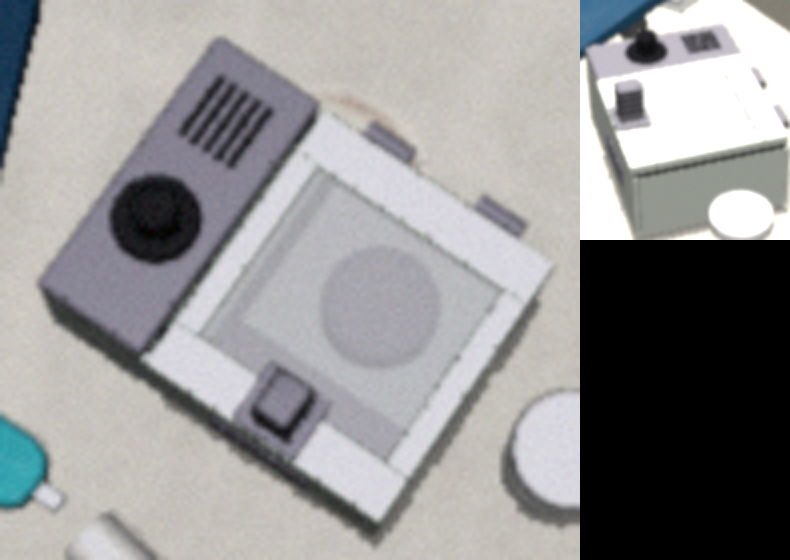

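The enlarged top crop shows the deck corners at (220,38), (318,103), (42,285) and (145,350). The lid's right corners are at (552,265) and (378,525), the collar centre is at (155,219), and the tab top is at (285,398).

Run:
```python
from h import *
t=get_image("top")
px=lambda u,v:((u+.5)/4-.5+200,(v+.5)/4-.5+120)
C=[((220,38),78,(65,85)),((42,285),78,(-65,85)),((318,103),78,(65,32)),((145,350),78,(-65,32)),((552,265),81,(65,-85)),((378,525),81,(-67,-85)),((155,219),81,(-15,60)),((285,397),116,(-52,-28))]
W=np.array([plane(t,px(*c[0]),c[1])[:2] for c in C]);B=np.array([c[2] for c in C],float)
def fit(W,B):
    a=B-B.mean(0);b=W-W.mean(0);th=np.arctan2((a[:,0]*b[:,1]-a[:,1]*b[:,0]).sum(),(a*b).sum());R=np.array([[np.cos(th),-np.sin(th)],[np.sin(th),np.cos(th)]]);return th,R,W.mean(0)-R@B.mean(0)
th,R,o=fit(W,B);print(th,o);print((W-(B@R.T+o)).round(1))
for p in((-15,60),(-52,-28),(62,-27.8),(-67,-28)):print(p,(R@p+o).round(1))
```

```text
-0.6173011982107578 [ 545.44032723 -406.6261752 ]
[[-2.3 -0.6]
 [-0.5 -3.2]
 [ 0.1  2.4]
 [ 3.1 -1.7]
 [-2.   3.7]
 [ 0.6  0. ]
 [-0.4  0.3]
 [ 1.3 -0.9]]
(-15, 60) [ 567.9 -349. ]
(-52, -28) [ 486.8 -399.4]
(62, -27.8) [ 579.9 -465.2]
(-67, -28) [ 474.6 -390.7]
```

Careful with the scale: shifts go in shares of 750 mm and turns go in shares of pi rad. That gives: -24 mm is -0.032, -20 mm is -0.0267.

Call:
jog_arm:
  steps: [-0.0267,-0.032,0,0,0,0,-0.0267,-0.032,0,0,0,0,-0.0267,-0.032,0,0,0,0,-0.0267,-0.032,0,0,0,0,-0.0267,-0.032,0,0,0,0,-0.0267,-0.032,0,0,0,0,-0.0267,-0.032,0,0,0,0,-0.0267,-0.032,0,0,0,0,-0.0267,-0.032,0,0,0,0,-0.0267,-0.032,0,0,0,0,-0.0267,-0.032,0,0,0,0,-0.0267,-0.032,0,0,0,0,-0.0267,-0.032,0,0,0,0,-0.0267,-0.032,0,0,0,0,-0.0267,-0.032,0,0,0,0,-0.0267,-0.032,0,0,0,0]
  finger_gap: 0

```text
clock: 1.58
tool_pos: [380.7, 124.1, 222.8]
tool_rot: [0.0, 0.163, 0.987, 0.0]
ft_force: [0.4, 0.0, -0.1]
width: 0.9
finger_force: 0.0
```

To row units: -24 mm is -0.032, -20 mm is -0.0267, 0.0725 rad is 0.0231.

Call:
jog_arm:
  steps: [-0.0267,-0.032,0,0,0,0,-0.0267,-0.032,0,0,0,0,-0.0267,-0.032,0,0,0,0,-0.0267,-0.032,0,0,0,0,-0.0267,-0.032,0,0,0,0,-0.0267,-0.032,0,0,0,0,-0.0267,-0.032,0,0,0,0,-0.0267,-0.032,0,0,0,0,-0.0267,-0.032,0,0,0,0,-0.0267,-0.032,0,0,0,0,-0.0267,-0.032,0,0,0,0,-0.0267,-0.032,0,0,0,0,-0.0267,-0.032,0,0,0,0,0,0,0,0,0,0.0231,0,0,0,0,0,0.0231,0,0,0,0,0,0.0231,0,0,0,0,0,0.0231,0,0,0,0,0,0,0,0,0,0,0,0]
  finger_gap: 0

```text
clock: 3.17
tool_pos: [526.4, -253.4, 222.5]
tool_rot: [-0.0, 0.303, 0.953, 0.0]
ft_force: [0.1, -0.1, -0.0]
width: 0.5
finger_force: 0.0
```

Run:
```python
from h import *
s=robot.state();print(s["tool_pos"],s["tool_rot"],s["qpos"].round(2))
d=get_image("wrist");cv2.imwrite("pics/w1.png",d["color"][:,:,::-1]);print(d["T_tool_cam"].round(3).tolist())
```

```text
[ 526.39096307 -253.40941917  222.47631931] [-1.10034719e-04  3.02657525e-01  9.53099371e-01  1.87475109e-05] [-0.64  0.47  1.54 -0.    1.13 -1.6 ]
[[0.001, -0.954, -0.299, 81.914], [1.0, 0.001, -0.0, 0.76], [0.0, -0.299, 0.954, -162.016], [0.0, 0.0, 0.0, 1.0]]
```

View pics/w1.png

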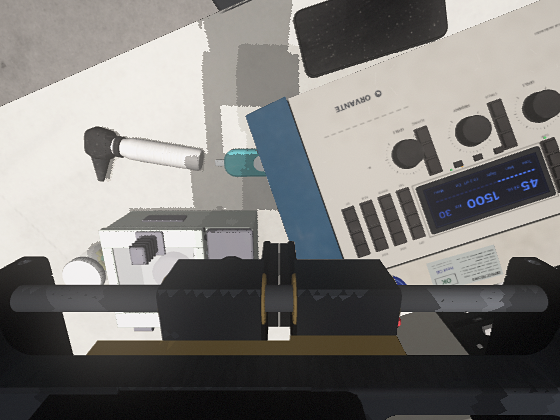

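The wrist view shows the box at lower left, with the tab base near (148,248). The fingers hide the plunger. I'll move so that both are in clear view.

To row units: -20.7 mm is -0.0276, -16.4 mm is -0.0219.

Call:
jog_arm:
  steps: [-0.0276,-0.0219,0,0,0,0,-0.0276,-0.0219,0,0,0,0,-0.0276,-0.0219,0,0,0,0,-0.0276,-0.0219,0,0,0,0,-0.0276,-0.0219,0,0,0,0,-0.0276,-0.0219,0,0,0,0,0,0,0,0,0,0,0,0,0,0,0,0,0,0,0,0,0,0]
  finger_gap: 0

```text
clock: 3.97
tool_pos: [570.5, -404.7, 222.0]
tool_rot: [-0.001, 0.303, 0.953, 0.001]
ft_force: [-0.4, 0.9, -0.3]
width: 0.5
finger_force: 0.0
```

Run:
```python
from h import *
s=robot.state();print(s["tool_pos"],s["tool_rot"])
d=get_image("wrist");cv2.imwrite("pics/w2.png",d["color"][:,:,::-1]);np.savez("w2.npz",s=[*s["tool_pos"],*s["tool_rot"]])
```

```text
[ 570.45030798 -404.74445306  222.04371617] [-7.18843170e-04  3.03229325e-01  9.52917171e-01  5.70795635e-04]
```

View pics/w2.png

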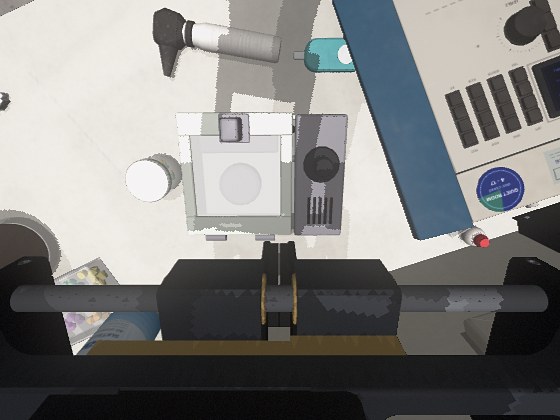

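The wrist view shows the tab top at about (231,127), the collar and plunger at about (321,163), and deck corners at (295,114), (347,114), (342,235) and (291,235).

Run:
```python
from h import *
s=robot.state();d=get_image("wrist");im=d["color"];g=im.max(2)
m=((g<45)*255).astype(np.uint8)[130:200,295:345]
n,l,st,c=cv2.connectedComponentsWithStats(m)
for i in range(1,n):
    if st[i,4]>60:print("dark",st[i],c[i]+[295,130])
print("collar",plane(d,(321,165),81,s).round(1))
z=cv2.resize(im[100:250,165:360],None,fx=4,fy=4,interpolation=cv2.INTER_CUBIC)[:,:,::-1]
cv2.imwrite("pics/w2c.png",z)
```

```text
collar [ 569.2 -349.2   81. ]
```

View pics/w2c.png

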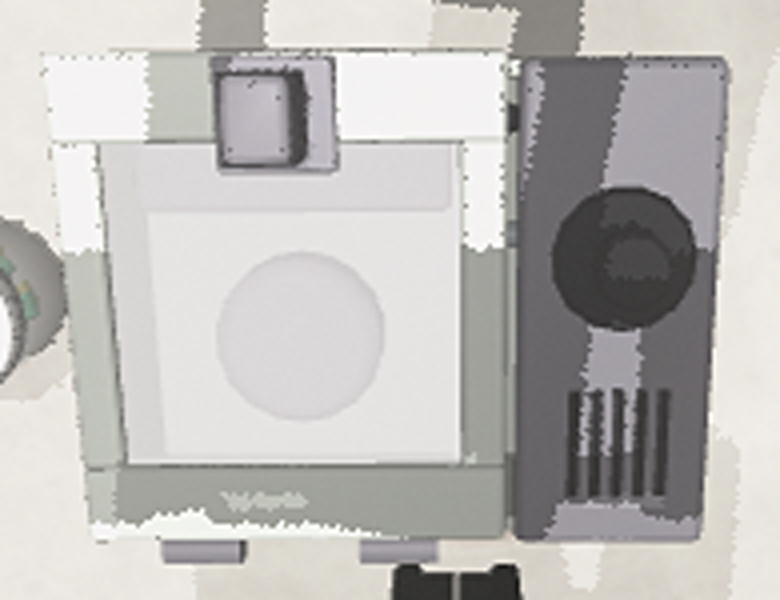

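The crop shows the collar centre at (624,258), the button top at about (637,260) and the tab top centred at about (255,118). The deck corners are at (522,57), (728,57), (700,540) and (516,540), and the lid's left corners are at (43,55) and (93,538).

Run:
```python
from h import *
s=robot.state();d=get_image("wrist");t=get_image("top")
px=lambda u,v:((u+.5)/4-.5+165,(v+.5)/4-.5+100)
qx=lambda u,v:((u+.5)/4-.5+200,(v+.5)/4-.5+120)
C=[((728,57),78,(-65,85)),((700,540),78,(65,85)),((522,57),78,(-65,32)),((516,540),78,(65,32)),((43,55),81,(-67,-85)),((93,538),81,(65,-85)),((624,258),80,(-15,60)),((255,118),116,(-52,-28)),((637,260),97.5,(-15,60))]
W=np.array([plane(d,px(*c[0]),c[1],s)[:2] for c in C]);B=np.array([c[2] for c in C],float)
a=B-B.mean(0);b=W-W.mean(0);th=np.arctan2((a[:,0]*b[:,1]-a[:,1]*b[:,0]).sum(),(a*b).sum());R=np.array([[np.cos(th),-np.sin(th)],[np.sin(th),np.cos(th)]]);o=W.mean(0)-R@B.mean(0)
print(th,o);print((W-(B@R.T+o)).round(1))
for p in((-15,60),(-52,-28),(62,-27.8)):print(p,(R@p+o).round(1))
print("tri tab",tri([ray(d,px(255,118),s),ray(t,qx(285,397))]).round(1),"collar",tri([ray(d,px(624,258),s),ray(t,qx(155,219))]).round(1))
w=[*s["tool_rot"]];x,y=w[1],w[2];X=np.array([x*x-y*y,2*x*y]);Y=np.array([2*x*y,y*y-x*x])
for p in((-15,60),(-52,-28)):
    e=R@p+o-s["tool_pos"][:2];print("tool dx dy",X@e,Y@e)
print("yaw err",np.arctan2(Y[1],Y[0])-(th+np.pi/2),s["tool_pos"])
```

```text
-0.6111278281627591 [ 546.32182684 -405.85620385]
[[ 0.1 -2. ]
 [-1.  -0.6]
 [ 1.3 -0.1]
 [-0.1  0.9]
 [ 2.2 -0.7]
 [-1.8  2.4]
 [ 0.  -0.8]
 [ 0.8 -0.2]
 [-1.4  1.1]]
(-15, 60) [ 568.5 -348.1]
(-52, -28) [ 487.7 -399. ]
(62, -27.8) [ 581.1 -464.2]
tri tab [ 488.5 -400.   112.6] collar [ 570.9 -348.4   68.2]
tool dx dy 34.06717576881907 44.529689825082926
tool dx dy 70.68194383534922 -43.63124129867453
yaw err -0.004373423506755625 [ 570.56959507 -404.13635262  222.42357523]
```

Run:
```python
from h import *
t=get_image("top");c=get_image("scene")
print("audiometer rear right corner",tri([ray(t,(213,97)),ray(c,(287,156))]).round(0),"front",tri([ray(t,(178,258)),ray(c,(167,234))]).round(0))
```

```text
audiometer rear right corner [ 699. -304.   80.] front [ 435. -243.   25.]
```

Call:
jog_arm:
  steps: [0.0227,0.0296,0.0267,0,0,0,0.0227,0.0296,0.0267,0,0,0,0,0,0.0333,0,0,0,0,0,0.0333,0,0,0,0,0,0.0133,0,0,0,0,0,0.0067,0,0,0,0,0,0,0,0,0,0,0,0,0,0,0]
  finger_gap: 0

```text
clock: 4.93
tool_pos: [569.5, -350.5, 118.5]
tool_rot: [0.001, 0.304, 0.953, -0.0]
ft_force: [-0.2, -0.4, -0.1]
width: 0.5
finger_force: 0.0
```

To row units: 10 mm is 0.0133, 8 mm is 0.0107.

Call:
jog_arm:
  steps: [0.0027,0.0013,0.0133,0,0,0,0,0,0.0107,0,0,0,0,0,0.0053,0,0,0,0,0,0.004,0,0,0,0,0,0.004,0,0,0,0,0,0,0,0,0,0,0,0,0,0,0]
  finger_gap: 0

```text
clock: 5.52
tool_pos: [567.8, -347.9, 90.5]
tool_rot: [0.0, 0.304, 0.953, -0.0]
ft_force: [-0.9, 0.6, 5.8]
width: 0.5
finger_force: 3.0
```

To row units: 1.5 mm is 0.002, 1 mm is 0.0013.

Call:
jog_arm:
  steps: [0,0,0.002,0,0,0,0,0,0.002,0,0,0,0,0,0.0013,0,0,0,0,0,0,0,0,0,0,0,0,0,0,0]
  finger_gap: 0

```text
clock: 5.93
tool_pos: [567.9, -347.9, 87.9]
tool_rot: [0.0, 0.303, 0.953, -0.0]
ft_force: [-2.4, 1.6, 11.5]
width: 0.4
finger_force: 5.8
```

To row units: 1 mm is 0.0013.

Call:
jog_arm:
  steps: [0,0,0.0013,0,0,0,0,0,0.0013,0,0,0,0,0,0,0,0,0,0,0,0,0,0,0]
  finger_gap: 0

```text
clock: 6.27
tool_pos: [567.9, -347.9, 87.7]
tool_rot: [0.001, 0.303, 0.953, -0.0]
ft_force: [-4.9, 3.9, 19.6]
width: 0.6
finger_force: 9.9
```

The force climbs with no further travel, so the plunger is at its stop. I'll release it and go to the tab.

To row units: -25 mm is -0.0333, -20 mm is -0.0267.

Call:
jog_arm:
  steps: [0,0,-0.0067,0,0,0,0,0,-0.0133,0,0,0,0,0,-0.0267,0,0,0,0,0,-0.0333,0,0,0,0,0,-0.0267,0,0,0,0,0,0,0,0,0]
  finger_gap: 0

```text
clock: 6.77
tool_pos: [570.1, -349.7, 168.3]
tool_rot: [0.004, 0.303, 0.953, -0.002]
ft_force: [0.5, -0.3, 0.3]
width: 0.7
finger_force: 0.0
```

Call:
jog_arm:
  steps: [0.012,-0.0293,0,0,0,0,0.012,-0.0293,0,0,0,0,0.012,-0.0293,0,0,0,0,0.012,-0.0293,0,0,0,0,0,0,0,0,0,0,0,0,0,0,0,0,0,0,0,0,0,0]
  finger_gap: 44

```text
clock: 7.35
tool_pos: [487.6, -398.3, 162.9]
tool_rot: [-0.0, 0.304, 0.953, 0.0]
ft_force: [-0.4, 0.8, 0.7]
width: 38.4
finger_force: 0.0
```

Run:
```python
from h import *
d=get_image("wrist");a=d["color"]
c=get_image("scene")["color"][150:300,200:350];c=cv2.resize(c,(420,420),interpolation=cv2.INTER_CUBIC)
cv2.imwrite("pics/g1.png",np.hstack([a[:,110:450],c])[:,:,::-1])
```

```text
(no output)
```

View pics/g1.png

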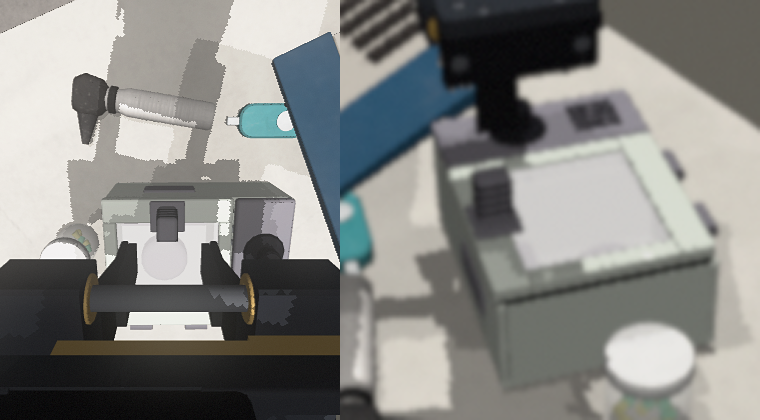

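The wrist view shows the tab at full-image column 278, centred between the fingers. The scene view shows the fingers straight above the tab. I'll descend and grip.

To row units: 20 mm is 0.0267, 15 mm is 0.02.

Call:
jog_arm:
  steps: [0.0007,-0.0011,0.0267,0,0,0,0,0,0.0267,0,0,0,0,0,0.02,0,0,0,0,0,0.0133,0,0,0,0,0,0.008,0,0,0,0,0,0,0,0,0,0,0,0,0,0,0,0,0,0,0,0,0]
  finger_gap: 40

```text
clock: 8.12
tool_pos: [487.4, -399.5, 93.4]
tool_rot: [0.001, 0.303, 0.953, -0.001]
ft_force: [-0.0, 0.0, 0.0]
width: 39.6
finger_force: 0.0
```

Call:
jog_arm:
  steps: [0,0,0.0027,0,0,0,0,0,0.0027,0,0,0,0,0,0,0,0,0,0,0,0,0,0,0]
  finger_gap: 40

```text
clock: 8.45
tool_pos: [486.6, -399.0, 88.7]
tool_rot: [0.0, 0.304, 0.953, -0.0]
ft_force: [1.0, 0.4, -0.6]
width: 39.7
finger_force: 0.0
```

Call:
jog_arm:
  steps: [0,0,0,0,0,0,0,0,0,0,0,0,0,0,0,0,0,0,0,0,0,0,0,0,0,0,0,0,0,0,0,0,0,0,0,0,0,0,0,0,0,0,0,0,0,0,0,0]
  finger_gap: 0

```text
clock: 9.12
tool_pos: [486.5, -399.2, 88.6]
tool_rot: [-0.0, 0.303, 0.953, -0.0]
ft_force: [-0.8, -1.7, 0.0]
width: 15.6
finger_force: 30.0
```

To row units: -0.57 mm is -0.0008, -0.07 mm is -0.0001, 0.005 rad is 0.0016.

Call:
jog_arm:
  steps: [-0.0001,0,-0.0008,0,0.0016,0,-0.0001,0,-0.0008,0,0.0016,0,-0.0001,0,-0.0008,0,0.0016,0,-0.0001,0,-0.0008,0,0.0016,0,-0.0001,0,-0.0008,0,0.0016,0,-0.0001,0,-0.0008,0,0.0016,0,-0.0001,0,-0.0008,0,0.0016,0,-0.0001,0,-0.0008,0,0.0016,0,0,0,0,0,0,0]

```text
clock: 9.87
tool_pos: [487.0, -399.6, 93.3]
tool_rot: [-0.02, 0.303, 0.953, 0.006]
ft_force: [-0.7, -3.8, -9.0]
width: 15.8
finger_force: 30.0
```

Run:
```python
from h import *
s=robot.state();print(s["tool_pos"],s["tool_rot"],s["ft_force"],s["wrist_torque"],s["width"])
```

```text
[ 486.96911196 -399.6215431    93.25847247] [-0.01955121  0.30332914  0.95266654  0.00597121] [-0.67579252 -3.7833958  -8.98987563] [-0.62697248  0.12259382  0.119708  ] 15.75023642414155
```

To row units: -0.57 mm is -0.0008, -0.07 mm is -0.0001, 0.005 rad is 0.0016.

Call:
jog_arm:
  steps: [-0.0001,0,-0.0008,0,0.0016,0,-0.0001,0,-0.0008,0,0.0016,0,-0.0001,0,-0.0008,0,0.0016,0,-0.0001,0,-0.0008,0,0.0016,0,-0.0001,0,-0.0008,0,0.0016,0,-0.0001,0,-0.0008,0,0.0016,0,-0.0001,0,-0.0008,0,0.0016,0,-0.0001,0,-0.0008,0,0.0016,0,-0.0001,0,-0.0008,0,0.0016,0,-0.0001,0,-0.0008,0,0.0016,0,0,0,0,0,0,0,0,0,0,0,0,0]

```text
clock: 10.87
tool_pos: [488.0, -400.3, 99.3]
tool_rot: [-0.043, 0.303, 0.952, 0.013]
ft_force: [-2.8, -4.3, -2.6]
width: 15.9
finger_force: 30.0
```

Call:
jog_arm:
  steps: [-0.0002,0,-0.0015,0,0.0032,0,-0.0002,0,-0.0015,0,0.0032,0,-0.0002,0,-0.0015,0,0.0032,0,-0.0002,0,-0.0015,0,0.0032,0,-0.0002,0,-0.0015,0,0.0032,0,-0.0002,0,-0.0015,0,0.0032,0,-0.0002,0,-0.0015,0,0.0032,0,-0.0002,0,-0.0015,0,0.0032,0,-0.0001,0,-0.0008,0,0.0016,0,-0.0001,0,-0.0008,0,0.0016,0,-0.0001,0,-0.0008,0,0.0016,0,0,0,0,0,0,0,0,0,0,0,0,0,0,0,0,0,0,0,0,0,0,0,0,0,0,0,0,0,0,0,0,0,0,0,0,0]

```text
clock: 12.28
tool_pos: [490.2, -401.9, 109.6]
tool_rot: [-0.088, 0.302, 0.949, 0.028]
ft_force: [-3.7, -3.4, -2.7]
width: 16.0
finger_force: 30.0
```

Run:
```python
from h import *
s=robot.state();print(s["tool_pos"],s["tool_rot"],s["ft_force"],s["wrist_torque"])
a=get_image("wrist")["color"]
c=get_image("scene")["color"][150:300,200:350];c=cv2.resize(c,(420,420),interpolation=cv2.INTER_CUBIC)
cv2.imwrite("pics/g2.png",np.hstack([a[:,110:450],c])[:,:,::-1])
```

```text
[ 490.24983075 -401.88501133  109.55592373] [-0.08777726  0.30220851  0.94878848  0.02766929] [-3.72918622 -3.4082364  -2.68824525] [-0.80659916  0.51020411  0.33410506]
```

View pics/g2.png

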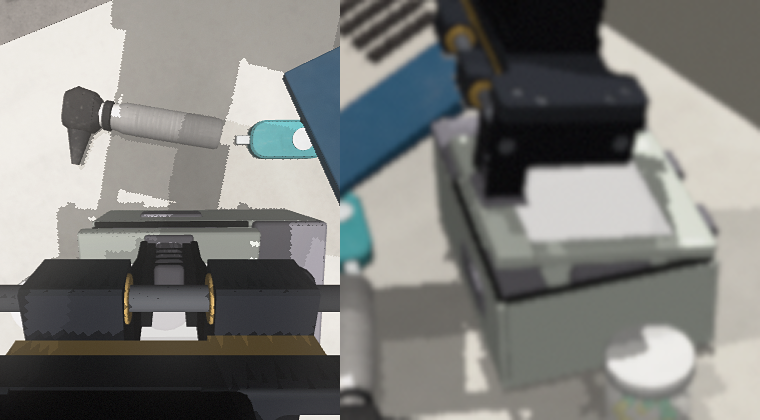

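The scene view shows the lid raised at the front with the gripper on the tab. The measured pose gives about 24 mm of opening, and the otoscope, tape and jar haven't moved. I'll add the last millimetre, settle and hand in.

To row units: -0.57 mm is -0.0008, -0.4 mm is -0.0005, 0.005 rad is 0.0016.

Call:
jog_arm:
  steps: [-0.0001,0,-0.0008,0,0.0016,0,-0.0001,0,-0.0005,0,0.0013,0,0,0,0,0,0,0,0,0,0,0,0,0,0,0,0,0,0,0,0,0,0,0,0,0,0,0,0,0,0,0,0,0,0,0,0,0,0,0,0,0,0,0,0,0,0,0,0,0]

```text
clock: 13.22
tool_pos: [490.5, -402.1, 110.5]
tool_rot: [-0.092, 0.302, 0.948, 0.029]
ft_force: [-2.7, -5.6, -3.4]
width: 16.0
finger_force: 30.0
```

Run:
```python
from cell import robot, ticket, get_image
s=robot.state();print(s["tool_pos"],abs(s["qvel"]).max(),s["width"],s["finger_force"])
print(ticket.finish_job())
```

```text
[ 490.53623545 -402.06492749  110.53823394] 0.006369076977549053 15.983560871472632 29.999822569079697
the job is handed in; nothing more can be done
None
```

The job is handed in at 13.2 s: the plunger was pressed to its stop and released, the seal broke without the lid jumping, and the gripper is holding the front edge about 25 mm open (worked out from the gripper pose), with the jar, otoscope and tape left where they were.

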